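# Clamp a rejected end housing through a guarded knob and shut the bay gate

## Task

Lock up the rejected aluminium end housing in its bay: reach down through the round opening of the steel guard and turn the recessed black knob clockwise until its cam holds the housing against the sprung red stop with about 10 N, firm but not crushing. Then swing the small steel gate fully shut, leaning on the guard no harder than a light touch and leaving the loose parts on the board alone.

Things in the scene. Friction and masses are not known exactly. Their poses are not given: they have to be found in the camera images.
- bay: Rejection bay: fixed maple board 260 x 320 mm, 12 mm thick, with two steel rails along y (12 and 24 mm tall). Origin: underside of the board, on the rails' middle line; x points from the gate side across to the loose parts, y along the rails from the sprung stop to the guarded knob, z up. Knob axis at x = 0, y = +70 mm; the housing lies between the rails, between cam and stop.
- stop_place (a point): Middle setting of the sprung stop's face (fixed to the board, at bay y = -47.4 mm, 22 mm above the work surface). The stop, a red round bumper of 16 mm in an aluminium block, is set anew each time up to 4 mm either way along the bay's y, and its true place is not reported. Its spring gives 4 N per mm from first touch, travel 6.5 mm.
- guard: Steel guard over the knob: plate 116 x 116 x 4 mm, its top 86 mm above the work surface, on four corner posts, grille bars on two sides. In its middle a round opening 92 mm across, centred on the knob axis: a gripper must be partly closed to pass. Origin: on the knob axis at the work surface; axes as the bay's.
- knob: Recessed black bar knob below the guard opening, on a vertical axis; clockwise seen from above tightens. Origin: on the axis at the work surface, x along the bar, z up. Bar 44 mm long, 14 mm thick, from 46 to 74 mm above the work surface (top 12 mm below the guard's top), on a 46 mm disc. From the start 0.4 to 1.5 rad of turn are needed. It stays where it is left.
- knob_cam (a point): Centre of the steel cam disc on the knob's shaft under the panel: 28 mm radius, 12 mm off the knob axis, 63 degrees anticlockwise of the bar's +x, 15 to 27 mm above the work surface. It pushes the +y end of the housing's foot towards the bay's -y.
- knob_grip (a point): On the knob axis, 62 mm above the work surface: a good pad height. Torque to turn: about 0.12 N m loose (friction; at a standstill it may read -0.1 to 0), then, with the housing on the stop, about 0.025 N m more per N of clamping. A standstill reading of 0.25 N m means about 12 N of clamping; on release this falls by 3 to 5 N, and the greased cam then holds.
- housing: Dented aluminium end housing, loose, 0.25 kg: foot 64 x 90 x 16 mm (90 along y) with a round boss of 48 mm diameter and total height 45 mm, 18 mm towards its -y. Origin: underside of the foot's middle, resting on the board (12 mm above the work surface). It lies in the bay with 1.5 mm of side play to each rail; its +y end reaches under the guard to the cam.
- gate (a joint): Opening angle of the steel gate on the robot side of the bay, rad: 0 shut (it meets its stop, parallel to the bay's y axis), growing as its free end swings out to the bay's -x. It starts 0.5 to 0.9 open, moves easily (0.04 N m) and stays where it is left.
- gate_hinge (a point): Point on the gate's vertical hinge axis, 66 mm above the work surface (the middle height of the gate's top bar).
- gate_end (a point): Free end of the gate's top bar, 128 mm from the hinge axis and 66 mm above the work surface. The gate is 5 mm thick and reaches from 20 to 70 mm above the work surface.
- plug: Bystander: yellow nylon shipping plug, 36 mm across, 28 mm tall, loose on the board. Origin: underside centre.
- race: Bystander: bright steel bearing race, ring of 52 mm diameter, 14 mm tall, loose on the board. Origin: underside centre.
- bumper: Bystander: spare red silicone bumper, 30 mm across, 18 mm tall, loose on the board. Origin: underside centre.
There are look-alikes about, which are no part of the job. Leave any blue or yellow look-alike of the housing alone.

How it is judged (in metres and radians):
On the way, in this order (a step that is already met when the one before it is completed fails the run):
1. the cam holds the housing with 4 to 16 N (contact force between knob and housing between 4 and 16 N), for 0.3 s.
2. the gate is shut (value of joint gate below 0.06 rad), for 0.2 s.
At the end, for the whole second after the job is handed in: The knob's cam presses on the housing with 4 to 16 N, the housing is at rest, and the gate is within 0.06 rad of shut (all of step 1 and value of joint gate below 0.06 rad and linear speed of housing below 0.01 m/s); the robot touches nothing.
It fails at once if the cam squeezes the housing with more than 22 N (contact force between knob and housing above 22 N).
It fails at once if the robot leans on the guard with more than 12 N (contact force between any of the fingers, the arm and guard above 12 N).
It fails at once if a loose part on the board is moved more than 15 mm (distance of any of plug, race, bumper from where it was at the start of the episode above 0.015 m).
It also fails if it takes over 69 s, if anything falls off the work surface, if the arm or the gripper's body presses on something with over 40 N, if the wrist force passes 120 N, or if a joint passes its speed limit or range.

## Robot

A 6-joint arm with a two-finger parallel gripper is mounted at the origin on the work surface. World frame = base frame: x ahead of the robot, y to its left, z up, the work surface at z = 0. Lengths are in mm, angles in degrees, forces in N, time in s.
With the tool pointing down it reaches from about 350 to 850 mm from the base axis. Payload 8.1 kg.
Tool frame: the origin (TCP) lies between the finger pads; the fingertips stand 22 mm ahead of it and the grasp point (between the pads) lies 3 mm ahead of it; z points along the fingers, y is the direction in which the jaws open and shut (so a half turn about z gives the same grasp; the last joint's range is limited). The gripper opens to 85 mm and grips with 20 to 120 N. Pads are 22 mm wide; open, the fingers measure 114 mm over their backs; the gripper's body (76 mm by 85 mm) begins 54 mm behind the grasp point. The pads swing forward as they close: fully open they stand 13 mm farther back than shut.
Start: joints at [68.732, 7.471, 85.268, -0, 87.261, -4.893], TCP at [169.133, 575.673, 253.292] pointing down, gripper open.
Joint ranges: [-169.43, 169.43], [-51.17, 129.36], [1.28, 143.12], [-76.62, 256.62], [0, 156.53], [-152.29, 152.29]. Speed limits (degrees/s): [136.94, 136.94, 159.86, 180, 180, 180].

## Interface

Orientations are given as [roll, pitch, yaw] about the fixed x, y, z axes, in that order (R = Rz(yaw) Ry(pitch) Rx(roll)).
In Python, from bench import r gives the robot as it stands.
- The arm moves only by the tool drive_tool, never from a script. Its argument "moves" is a list of rows, each a list of 2 entries, a list of its own where there are three numbers: the shift along the world's x, y, z in mm, then the turn about the world's z in degrees. A call has exactly 8 rows; each row is the pose to reach, as a shift and turn from the pose commanded when the call began; what a row does not reach only later rows make up. A row lasts 1/12 s, in which the tool goes at most 41.7 mm and 7.16 degrees, less where a joint would pass 70% of its speed; a pose out of reach is approached as far as the arm can. A call with a gripper value outside its range is refused whole. "fingers" is the finger opening in mm, from 0 to 85.4, set as the call begins (left out, the last holds). The fingers move at their own pace and stop on an object; "squeeze" is the grip in N (left out, the last holds). Time passes only in rows, so rows that repeat a pose let the fingers close, or fill a call up. It gives the time, the measured TCP pose, the force and the opening at its end, in the units of the state.
- r.sense(): the state, without advancing time (a new reading comes with each control period).
- r.snapshot(name): name is "side" or "top" or "wrist"; returns a dict with "pixels" (384x512x3 uint8, red, green, blue), "camera_matrix" (3x3 intrinsics, pixels), "xyz" and "orientation" of the camera in the world. Camera axes: x right, y down, z forward; pixel columns grow to the right and rows downward; lengths in mm; the calibration is good to about 2 mm. A picture is of the moment at which its call begins. There is no depth.
- r.hand_in(): hands the job in, once; it reports no verdict.
The state is a dict: "time": time; "joint_pos": joint angles; "qd": joint speeds; "joint_efforts": joint torques, N m; "tool_pos": TCP position; "tcp_rot": TCP orientation; "ft_force": force on the tool from outside, world axes, zero at the start; "wrist_torque": the same for the moment, N m; "finger_gap": finger opening in mm.
Only numpy, scipy, OpenCV 4.12 (cv2) and the standard library are available. Lean on these libraries where they do the work, as an engineer would, in place of code of your own. Each camera call takes 0.05 s, during which the arm holds its last target.

## Working session

There is one attempt and no reset: what is moved stays moved. The work goes in short steps, Python scripts to look and compute and a tool call to move; the robot and the scene stay as the last step left them, time stands still between calls to the robot, and variables do not carry over. Pictures are saved under pics/ and viewed, and the job is handed in when it is done.

Besides the shell and the picture viewer there is one more tool, called after "Call:" by a JSON object that holds its "name" and its "arguments". drive_tool: Moves the arm, as the interface text tells. Its arguments: {"type":"object","properties":{"moves":{"type":"array","items":{"type":"array"}},"fingers":{"type":"number"},"squeeze":{"type":"number"}},"required":["moves"]}

```bash
ls; mkdir -p pics; python3 - <<'E'
from bench import r
import cv2
print(r.sense())
for n in ["side","top","wrist"]:
    s=r.snapshot(n); cv2.imwrite(f"pics/a_{n}.png",s["pixels"][:,:,::-1]); print(n,s["camera_matrix"],s["xyz"],s["orientation"])
E
```

```text
pics
{'time': 0.0, 'joint_pos': array([ 6.87298352e+01,  7.51553599e+00,  8.53287888e+01,  1.32774415e-03,
        8.72628992e+01, -4.89428916e+00]), 'qd': array([ 0.03439213, -0.01317773,  0.02646657, -0.07938738,  0.03357158,
        0.08278504]), 'joint_efforts': array([ 1.97143869e-03, -5.69393027e+01, -5.00563002e+01,  1.06788079e-04,
        1.45804236e-02,  2.41421492e-05]), 'tool_pos': array([168.95918622, 575.18523687, 252.24464908]), 'tcp_rot': array([-1.79893280e+02, -1.04693652e-02,  1.63624050e+02]), 'ft_force': array([-0.04681181,  1.18679686,  0.30589567]), 'wrist_torque': array([ 0.00452973,  0.02897063, -0.0208127 ]), 'finger_gap': 85.63129229335408}
side [[429.10857429   0.         258.00455082]
 [  0.         429.10857429 190.9827713 ]
 [  0.           0.           1.        ]] [520.42989159 647.25402098 594.14384324] [-129.65280748   -1.14138644 -171.80158987]
top [[425.25894939   0.         252.65969551]
 [  0.         425.25894939 195.88434753]
 [  0.           0.           1.        ]] [ 404.51061533   18.16465189 1005.18328066] [-1.67741957e+02  8.03033117e-02 -8.65183546e+01]
wrist [[269.36279455   0.         253.85824099]
 [  0.         269.36279455 193.10837525]
 [  0.           0.           1.        ]] [103.22372916 594.37119624 373.26351915] [1.64486498e+02 9.72839939e-02 7.36075359e+01]
```

View pics/a_side.png

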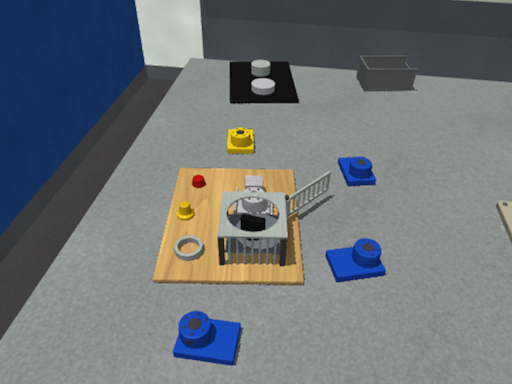

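View pics/a_top.png

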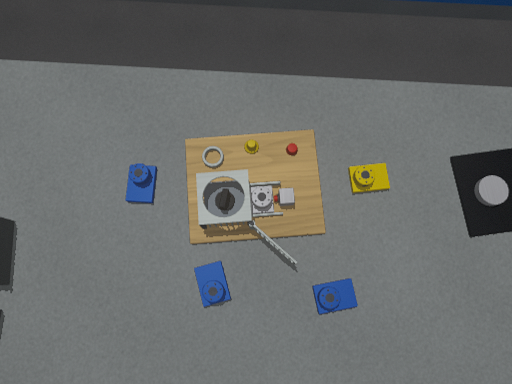

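View pics/a_wrist.png

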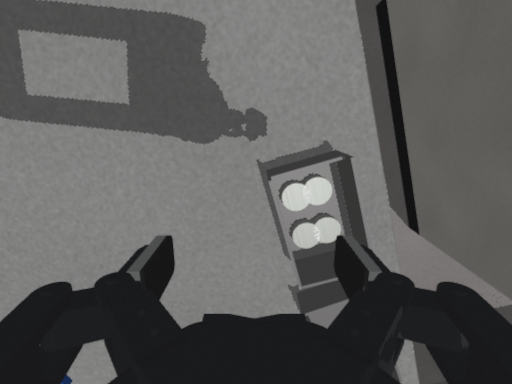

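The side and top views show the board. In the top view it spans about (187–325, 130–243), with the guard plate near (225,197), the open gate running from (250,222) to (295,264), and the housing at (262,197).

```bash
cat > h.py <<'E'
import numpy as np, cv2
from scipy.spatial.transform import Rotation as R
def ray(s,uv,z):
    K=np.array(s["camera_matrix"]);M=R.from_euler('xyz',s["orientation"],degrees=True).as_matrix()
    d=M@np.linalg.inv(K)@np.array([uv[0],uv[1],1.]);c=np.array(s["xyz"]);return c+d*(z-c[2])/d[2]
def proj(s,P):
    K=np.array(s["camera_matrix"]);M=R.from_euler('xyz',s["orientation"],degrees=True).as_matrix()
    p=K@(M.T@(np.array(P,float)-s["xyz"]));return p[:2]/p[2]
E
python3 - <<'E'
from bench import r
from h import *
import pickle
t=r.snapshot("top");s=r.snapshot("side");pickle.dump((t,s),open("cam.pkl","wb"))
a=cv2.resize(t["pixels"][120:280,180:330,::-1],None,fx=5,fy=5,interpolation=cv2.INTER_CUBIC)[:,:]
a=cv2.resize(t["pixels"][120:270,180:330,::-1],(600,600),interpolation=cv2.INTER_CUBIC)
b=cv2.resize(s["pixels"][160:290,150:340,::-1],(760,520),interpolation=cv2.INTER_CUBIC)
cv2.imwrite("pics/b_t.png",a);cv2.imwrite("pics/b_s.png",b)
for uv in [(187,138),(316,130),(325,234),(191,243)]: print(ray(t,uv,12))
E
```

```text
[755.68957775 202.96839802  12.        ]
[ 795.68254755 -113.55109264   12.        ]
[ 538.81088412 -142.13150673   12.        ]
[498.7796848  169.49100516  12.        ]
```

View pics/b_t.png

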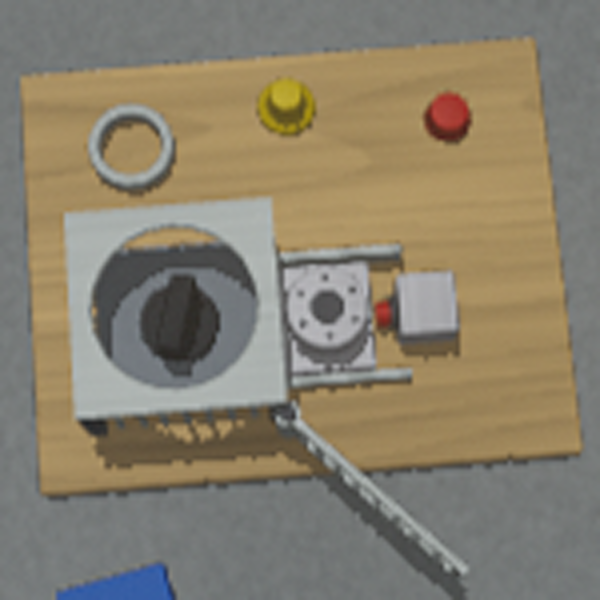

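View pics/b_s.png

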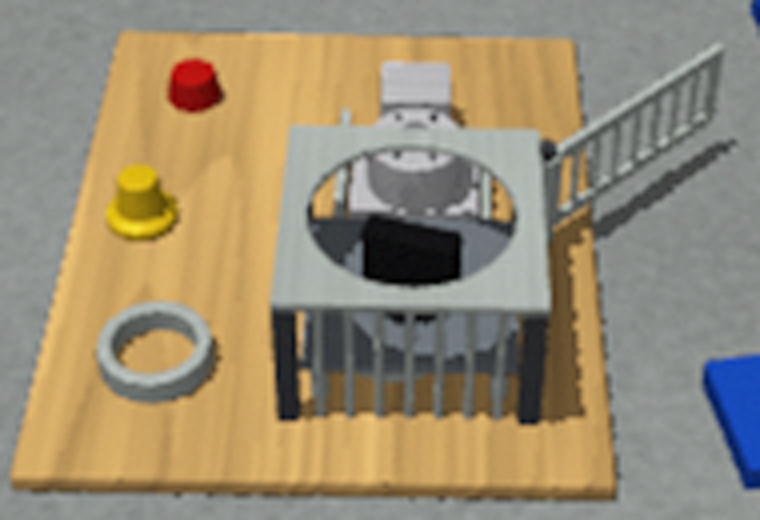

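```bash
python3 - <<'E'
from h import *
import pickle
t,s=pickle.load(open("cam.pkl","rb"))
f=lambda p:((p[0]+.5)/4-.5+180,(p[1]+.5)/4-.5+120)
g=lambda p:((p[0]+.5)/4-.5+150,(p[1]+.5)/4-.5+160)
T=[ray(t,f(p),86) for p in [(65,213),(272,198),(289,404),(75,419)]]
S=[ray(s,g(p),86) for p in [(291,127),(541,131),(550,307),(274,307)]]
for X in T+S: print(X)
print(np.mean(T,0),np.mean(S,0),'hole',ray(t,f((174.5,307)),86),ray(s,g((412,214)),86))
T=np.array(T)
for i in range(4): d=T[(i+1)%4]-T[i]; print(np.linalg.norm(d),np.degrees(np.arctan2(d[1],d[0])))
print('hinge',ray(t,f((287,412)),70),ray(s,g((548,152)),70),'end',ray(t,f((465,571)),70),ray(s,g((722,46)),70))
B=[ray(t,f(p),12) for p in [(22,76),(534,39),(580,452),(42,494)]]
for i in range(4): d=B[(i+1)%4]-B[i]; print(B[i],np.linalg.norm(d),np.degrees(np.arctan2(d[1],d[0])))
E
```

```text
[648.70627019 161.66830688  86.        ]
[664.38822465  46.5782323   86.        ]
[548.47018926  29.93115527  86.        ]
[533.16323302 145.87253093  86.        ]
[662.69309452  50.95669112  86.        ]
[548.17143448  34.58291337  86.        ]
[533.75002372 146.98002731  86.        ]
[645.792778   165.35256892  86.        ]
[598.68197928  96.01255635  86.        ] [597.60183268  99.46805018  86.        ] hole [598.73484705  96.43385263  86.        ] [598.48135132 100.4166083   86.        ]
116.15355768091506 -82.24077067795731
117.10728458127949 -171.82758668133525
116.94744759593556 97.52087915574741
116.61775154819809 7.784593159954029
hinge [546.43024743  30.9697346   70.        ] [544.32183794  30.14222595  70.        ] end [465.12780234 -71.05147601  70.        ] [464.26058656 -67.56757888  70.        ]
[753.79464882 207.42671225  12.        ] 316.7784894392691 -82.18075739340202
[ 796.89182515 -106.40643572   12.        ] 257.25618224020013 -172.23286552348347
[ 541.99583319 -141.17390018   12.        ] 315.7066379691192 97.94365040085646
[498.36545396 171.50336357  12.        ] 257.9429405207541 8.005524712916936
```

Call:
{"name": "drive_tool", "arguments": {"moves": [[[27, -30, 0], 2], [[54, -60, 0], 4], [[80, -90, 0], 6], [[107, -120, 0], 8], [[134, -149, 0], 10], [[161, -179, 0], 12], [[188, -209, 0], 14], [[215, -239, 0], 16.4]], "fingers": 40}}

```text
time: 0.92
tool_pos: [385.0, 335.0, 253.4]
tcp_rot: [180.0, 0.0, -179.9]
ft_force: [1.6, 0.1, 0.1]
finger_gap: 39.8
```

Call:
{"name": "drive_tool", "arguments": {"moves": [[[27, -30, 0], 0], [[54, -60, 0], 0], [[80, -90, 0], 0], [[107, -120, 0], 0], [[134, -149, 0], 0], [[161, -179, 0], 0], [[188, -209, 0], 0], [[214.3, -238.7, 0], 0]]}}

```text
time: 1.58
tool_pos: [599.5, 96.1, 253.2]
tcp_rot: [180.0, 0.0, -180.0]
ft_force: [0.6, 0.8, 0.2]
finger_gap: 40.1
```

Call:
{"name": "drive_tool", "arguments": {"moves": [[[0, 0, 0], 0], [[0, 0, 0], 0], [[0, 0, 0], 0], [[0, 0, 0], 0], [[0, 0, 0], 0], [[0, 0, 0], 0], [[0, 0, 0], 0], [[0, 0, 0], 0]]}}

```text
time: 2.25
tool_pos: [598.2, 98.6, 253.5]
tcp_rot: [180.0, 0.0, -179.9]
ft_force: [0.6, -0.3, -0.4]
finger_gap: 40.1
```

```bash
python3 - <<'E'
from bench import r
from h import *
import pickle
print(r.sense())
w=r.snapshot("wrist");t=r.snapshot("top");pickle.dump((w,t),open("w1.pkl","wb"))
cv2.imwrite("pics/c_w.png",w["pixels"][:,:,::-1]);print(w["xyz"],w["orientation"])
cv2.imwrite("pics/c_t.png",cv2.resize(t["pixels"][120:270,180:330,::-1],(600,600),interpolation=cv2.INTER_CUBIC))
E
```

```text
{'time': 2.25, 'joint_pos': array([ 4.51701076e+00,  8.40924729e+00,  8.42163181e+01, -7.29294401e-04,
        8.73557998e+01, -8.55649906e+01]), 'qd': array([-0.29457833,  0.22187084, -0.12223946,  0.04275405,  0.05152372,
       -0.03223905]), 'joint_efforts': array([ 6.55974797e-02, -5.78160167e+01, -5.00664747e+01,  4.96853987e-03,
        1.59951138e-03,  2.43432427e-03]), 'tool_pos': array([598.17869562,  98.61153469, 253.54584647]), 'tcp_rot': array([ 1.79999285e+02,  1.86353361e-02, -1.79917965e+02]), 'ft_force': array([ 0.58698999, -0.26948506, -0.4228782 ]), 'wrist_torque': array([ 0.02908436, -0.02207366,  0.0051514 ]), 'finger_gap': 40.05267811152618}
[529.59038545  98.34930707 374.44004586] [ 1.64456664e+02 -2.28873220e-03  9.00652264e+01]
```

View pics/c_w.png

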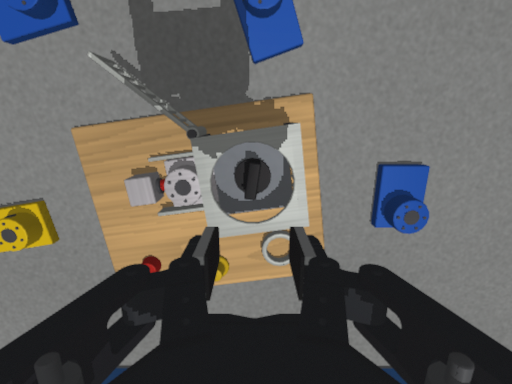

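```bash
python3 - <<'E'
from h import *
import pickle
w,t=pickle.load(open("w1.pkl","rb"))
im=w["pixels"][120:240,190:320,::-1]
im=cv2.convertScaleAbs(im,alpha=1.0)
im=(255*(im/255.)**0.5).astype('uint8')
cv2.imwrite("pics/d_w.png",cv2.resize(im,(650,600),interpolation=cv2.INTER_CUBIC))
E
```

```text
(no output)
```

View pics/d_w.png

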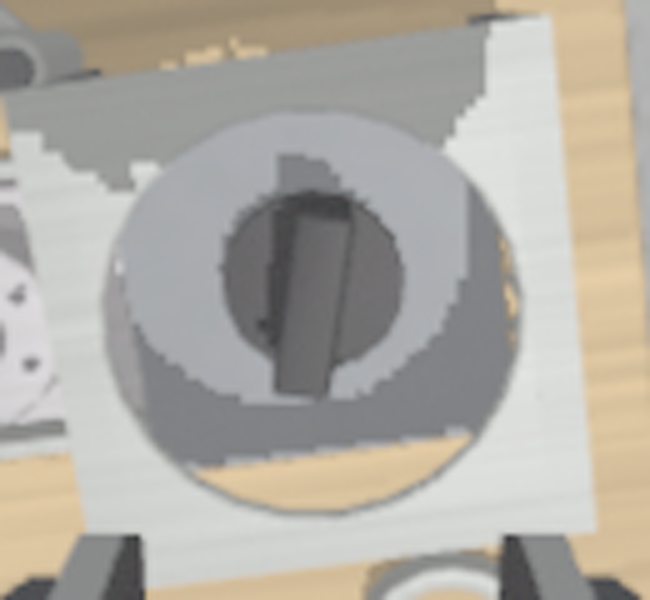

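```bash
python3 - <<'E'
from h import *
import pickle
w,t=pickle.load(open("w1.pkl","rb"))
f=lambda p:((p[0]+.5)/5-.5+190,(p[1]+.5)/5-.5+120)
B=np.array([ray(w,f(p),74) for p in [(298,213),(351,217),(326,396),(274,391)]])
for i in range(4): d=B[(i+1)%4]-B[i]; print(B[i],np.linalg.norm(d),np.degrees(np.arctan2(d[1],d[0])))
print(B.mean(0),"hole",[ray(w,f(p),86) for p in [(102,312),(521,300),(310,110),(310,514)]])
E
```

```text
[577.16778228  93.18935894  74.        ] 11.931818682118601 85.72212750905152
[578.05781971 105.08793576  74.        ] 42.33755989265758 -7.501054110206399
[620.03307424  99.56100303  74.        ] 12.160777782055977 -95.66785631081119
[618.83205764  87.45967768  74.        ] 42.05640366381571 172.16978518838613
[598.52268347  96.32449385  74.        ] hole [array([597.20123194,  50.24367195,  86.        ]), array([594.39763112, 142.21834727,  86.        ]), array([553.39711335,  96.00471319,  86.        ]), array([644.66636523,  95.90357591,  86.        ])]
```

Call:
{"name": "drive_tool", "arguments": {"moves": [[[0.2, -1.3, 0], -4], [[0.2, -1.3, -10], -7.6], [[0.2, -1.3, -40], -7.6], [[0.2, -1.3, -70], -7.6], [[0.2, -1.3, -100], -7.6], [[0.2, -1.3, -130], -7.6], [[0.2, -1.3, -145], -7.6], [[0.2, -1.3, -145], -7.6]], "fingers": 40, "squeeze": 40}}

```text
time: 3.02
tool_pos: [595.2, 96.4, 103.1]
tcp_rot: [-179.9, -0.5, 172.4]
ft_force: [-0.5, -0.4, -0.5]
finger_gap: 40.1
```

```bash
python3 - <<'E'
from bench import r
from h import *
a=r.sense();print(a["tool_pos"],a["tcp_rot"],a["ft_force"],a["wrist_torque"])
w=r.snapshot("wrist")
im=(255*(w["pixels"][:,:,::-1]/255.)**0.6).astype('uint8')
cv2.imwrite("pics/e_w.png",im)
s=r.snapshot("side")
im=(255*(s["pixels"][130:290,150:340,::-1]/255.)**0.6).astype('uint8')
cv2.imwrite("pics/e_s.png",cv2.resize(im,None,fx=3.5,fy=3.5,interpolation=cv2.INTER_CUBIC))
E
```

```text
[595.17614758  96.43448263 103.05389266] [-179.90061202   -0.46678297  172.42729016] [-0.46498586 -0.44887081 -0.52696078] [-0.00055063  0.02867587 -0.05225072]
```

View pics/e_w.png

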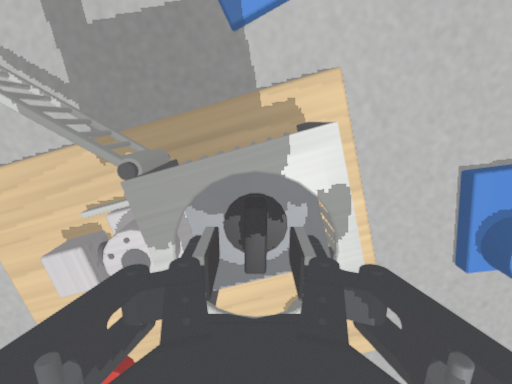

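View pics/e_s.png

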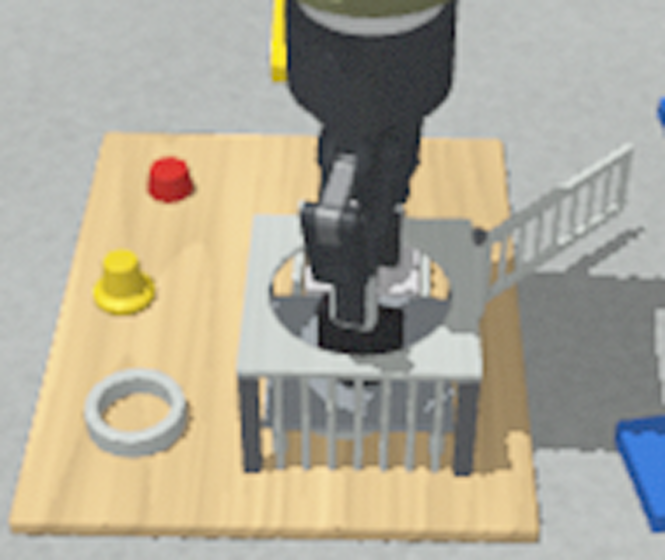

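The bar at column 255 sits centred between the fingers (213 and 296) and is parallel to the pads, so I'm descending.

Call:
{"name": "drive_tool", "arguments": {"moves": [[[0, 0, -6], 0], [[0, 0, -12], 0], [[0, 0, -18], 0], [[0, 0, -24], 0], [[0, 0, -30], 0], [[0, 0, -36], 0], [[0, 0, -36], 0], [[0, 0, -36], 0]]}}

```text
time: 3.78
tool_pos: [598.1, 96.6, 71.5]
tcp_rot: [-180.0, -0.1, 172.4]
ft_force: [0.3, 0.2, 0.2]
finger_gap: 40.1
```

```bash
cat > st.py <<'E'
from bench import r
import numpy as np
np.set_printoptions(precision=3,suppress=True)
a=r.sense();print(a["time"],a["tool_pos"],a["tcp_rot"],a["ft_force"],a["wrist_torque"],a["finger_gap"])
E
python3 st.py; python3 -c "
from bench import r
from h import *
s=r.snapshot('side')
im=(255*(s['pixels'][130:290,150:340,::-1]/255.)**0.6).astype('uint8')
cv2.imwrite('pics/f_s.png',cv2.resize(im,None,fx=3.5,fy=3.5,interpolation=cv2.INTER_CUBIC))
w=r.snapshot('wrist');cv2.imwrite('pics/f_w.png',(255*(w['pixels'][:,:,::-1]/255.)**0.6).astype('uint8'))"
```

```text
3.7833 [598.093  96.628  71.524] [-179.983   -0.078  172.424] [0.329 0.181 0.204] [-0.017 -0.025  0.021] 40.14555794894982
```

View pics/f_s.png

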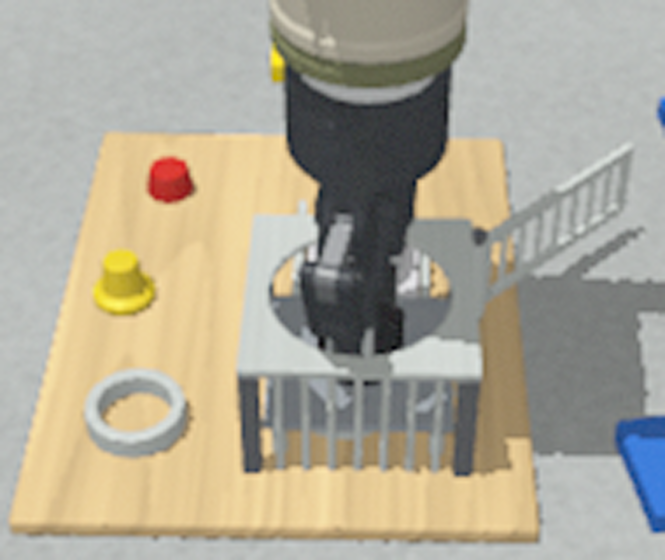

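View pics/f_w.png

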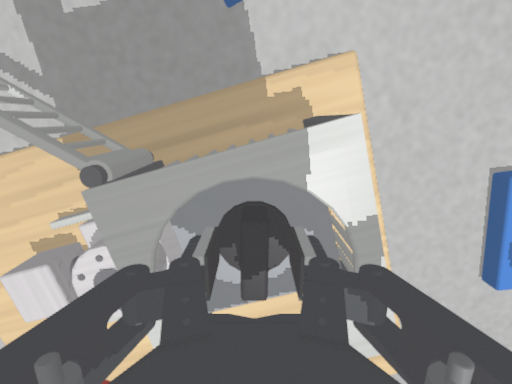

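The side and wrist views show the fingers inside the opening, straddling the bar, with no contact force. Closing.

Call:
{"name": "drive_tool", "arguments": {"moves": [[[0, 0, 0], 0], [[0, 0, 0], 0], [[0, 0, 0], 0], [[0, 0, 0], 0], [[0, 0, 0], 0], [[0, 0, 0], 0], [[0, 0, 0], 0], [[0, 0, 0], 0]], "fingers": 8, "squeeze": 40}}

```text
time: 4.55
tool_pos: [599.0, 96.7, 72.8]
tcp_rot: [180.0, 0.0, 172.4]
ft_force: [-1.7, -0.7, 4.9]
finger_gap: 13.0
```

```bash
python3 st.py
```

```text
4.55 [598.982  96.663  72.834] [179.994   0.045 172.423] [-1.733 -0.661  4.905] [-0.075  0.23  -0.063] 13.007150836740406
```

Call:
{"name": "drive_tool", "arguments": {"moves": [[[0, 0, 0], -3], [[0, 0, 0], -6], [[0, 0, 0], -9], [[0, 0, 0], -12], [[0, 0, 0], -14], [[0, 0, 0], -14], [[0, 0, 0], -14], [[0, 0, 0], -14]]}}

```text
time: 5.22
tool_pos: [599.0, 96.9, 72.8]
tcp_rot: [180.0, 0.0, 158.4]
ft_force: [-0.6, 0.1, 6.0]
finger_gap: 13.1
```

```bash
python3 st.py; python3 -c "
from bench import r
from h import *
w=r.snapshot('wrist');cv2.imwrite('pics/g_w.png',(255*(w['pixels'][:,:,::-1]/255.)**0.6).astype('uint8'))"
```

```text
5.2167 [599.038  96.914  72.837] [179.96    0.041 158.423] [-0.623  0.103  5.973] [ 0.057  0.19  -0.151] 13.051658745773489
```

View pics/g_w.png

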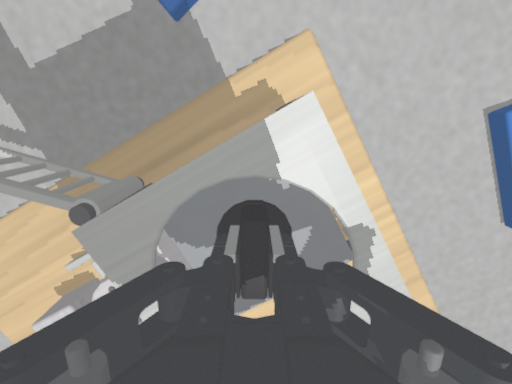

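Call:
{"name": "drive_tool", "arguments": {"moves": [[[0, 0, 0], -3], [[0, 0, 0], -6], [[0, 0, 0], -8], [[0, 0, 0], -10], [[0, 0, 0], -10], [[0, 0, 0], -10], [[0, 0, 0], -10], [[0, 0, 0], -10]]}}

```text
time: 5.93
tool_pos: [599.1, 97.1, 72.9]
tcp_rot: [179.9, 0.0, 148.5]
ft_force: [-1.0, 2.3, 5.2]
finger_gap: 13.5
```

```bash
python3 st.py
```

```text
5.9333 [599.121  97.076  72.869] [179.933   0.037 148.503] [-0.969  2.302  5.186] [ 0.293  0.08  -0.092] 13.495368373255848
```

Call:
{"name": "drive_tool", "arguments": {"moves": [[[0, 0, 0], -2], [[0, 0, 0], -4], [[0, 0, 0], -6], [[0, 0, 0], -8], [[0, 0, 0], -8], [[0, 0, 0], -8], [[0, 0, 0], -8], [[0, 0, 0], -8]]}}

```text
time: 6.6
tool_pos: [599.2, 97.2, 72.8]
tcp_rot: [179.9, 0.0, 140.5]
ft_force: [0.0, 2.6, 5.3]
finger_gap: 13.2
```

```bash
python3 st.py
```

```text
6.6 [599.202  97.164  72.842] [179.916   0.029 140.543] [0.048 2.606 5.276] [ 0.502 -0.053 -0.092] 13.2178234786542
```

Call:
{"name": "drive_tool", "arguments": {"moves": [[[0, 0, 0], -2], [[0, 0, 0], -4], [[0, 0, 0], -6], [[0, 0, 0], -8], [[0, 0, 0], -8], [[0, 0, 0], -8], [[0, 0, 0], -8], [[0, 0, 0], -8]]}}

```text
time: 7.27
tool_pos: [599.3, 97.3, 72.8]
tcp_rot: [179.9, 0.0, 132.6]
ft_force: [2.0, 5.6, 5.0]
finger_gap: 13.4
```

```bash
python3 st.py
```

```text
7.2667 [599.257  97.292  72.836] [179.899   0.016 132.574] [1.978 5.565 5.005] [ 0.76  -0.336 -0.019] 13.362786226727435
```

Call:
{"name": "drive_tool", "arguments": {"moves": [[[0.2, 0.5, 0], 0], [[0.2, 0.5, 0], -1], [[0.2, 0.5, 0], -2], [[0.2, 0.5, 0], -3], [[0.2, 0.5, 0], -4], [[0.2, 0.5, 0], -4], [[0.2, 0.5, 0], -4], [[0.2, 0.5, 0], -4]]}}

```text
time: 7.93
tool_pos: [599.3, 97.4, 72.8]
tcp_rot: [179.9, 0.0, 128.6]
ft_force: [1.2, 3.9, 6.6]
finger_gap: 13.4
```

```bash
python3 st.py; python3 -c "
from bench import r
from h import *
w=r.snapshot('wrist');cv2.imwrite('pics/h_w.png',(255*(w['pixels'][:,:,::-1]/255.)**0.6).astype('uint8'))
t=r.snapshot('top');cv2.imwrite('pics/h_t.png',cv2.resize(t['pixels'][150:250,200:330,::-1],(780,600),interpolation=cv2.INTER_CUBIC))"
```

```text
7.9333 [599.344  97.408  72.825] [179.935   0.027 128.585] [1.191 3.919 6.562] [ 0.538 -0.104  0.258] 13.36278289156998
```

View pics/h_w.png

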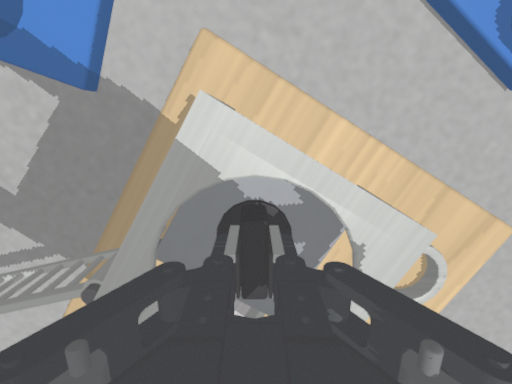

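View pics/h_t.png

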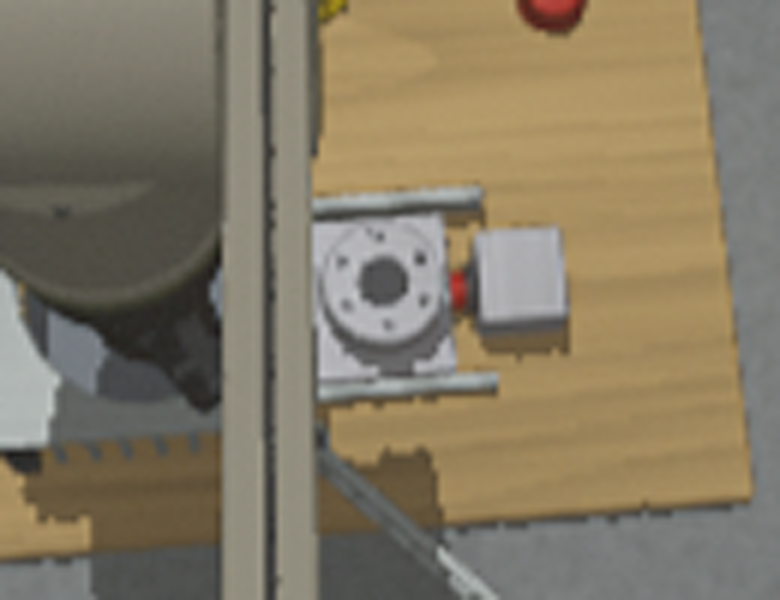

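Call:
{"name": "drive_tool", "arguments": {"moves": [[[0.1, 0.4, 0], 0], [[0.1, 0.4, 0], 0], [[0.1, 0.4, 0], 0], [[0.1, 0.4, 0], 0], [[0.1, 0.4, 0], 0], [[0.1, 0.4, 0], 0], [[0.1, 0.4, 0], 0], [[0.1, 0.4, 0], 0]]}}

```text
time: 8.7
tool_pos: [599.4, 97.5, 72.8]
tcp_rot: [180.0, 0.0, 128.6]
ft_force: [0.3, 1.7, 6.2]
finger_gap: 13.4
```

```bash
python3 st.py
```

```text
8.7 [599.384  97.459  72.829] [179.964   0.044 128.582] [0.329 1.732 6.209] [ 0.263 -0.074  0.372] 13.41417418411762
```

Call:
{"name": "drive_tool", "arguments": {"moves": [[[0, 0.1, 0], 0.2], [[0, 0.1, 0], 0.4], [[0, 0.1, 0], 0.6], [[0, 0.1, 0], 0.8], [[0, 0.1, 0], 1], [[0, 0.1, 0], 1], [[0, 0.1, 0], 1], [[0, 0.1, 0], 1]]}}

```text
time: 9.37
tool_pos: [599.4, 97.4, 72.8]
tcp_rot: [180.0, 0.0, 129.6]
ft_force: [-0.3, 1.0, 6.3]
finger_gap: 13.2
```

```bash
python3 st.py
```

```text
9.3667 [599.367  97.445  72.836] [179.968   0.043 129.557] [-0.337  1.018  6.347] [ 0.168 -0.002  0.083] 13.150709079942024
```

Call:
{"name": "drive_tool", "arguments": {"moves": [[[0, 0, 0], -0.2], [[0, 0, 0], -0.4], [[0, 0, 0], -0.6], [[0, 0, 0], -0.8], [[0, 0, 0], -1.0], [[0, 0, 0], -1.2], [[0, 0, 0], -1.4], [[0, 0, 0], -1.6]]}}

```text
time: 10.03
tool_pos: [599.4, 97.5, 72.9]
tcp_rot: [180.0, 0.1, 128.0]
ft_force: [-0.5, 2.6, 6.7]
finger_gap: 13.5
```

```bash
python3 st.py; python3 -c "
from bench import r
import time
for i in range(3):
  r.snapshot('side');a=r.sense();print(a['time'],a['wrist_torque'],a['tcp_rot'])"
```

```text
10.0333 [599.435  97.481  72.877] [179.962   0.055 127.983] [-0.461  2.631  6.719] [ 0.19  -0.08   0.441] 13.476086795783921
10.0833 [ 0.21437969 -0.06920078  0.40415182] [1.79964012e+02 5.32905262e-02 1.27965177e+02]
10.1333 [ 0.17602143 -0.08826568  0.37540379] [1.79969114e+02 5.21958299e-02 1.27977438e+02]
10.1833 [ 0.23390162 -0.10509416  0.37199591] [1.79969181e+02 4.64809869e-02 1.27983382e+02]
```

The moving torque of 0.44 N m suggests about 13 N, so I'm releasing.

Call:
{"name": "drive_tool", "arguments": {"moves": [[[0, 0, 0], 0], [[0, 0, 0], 0], [[0, 0, 0], 0], [[0, 0, 0], 0], [[0, 0, 0], 0], [[0, 0, 0], 0], [[0, 0, 0], 0], [[0, 0, 0], 0]], "fingers": 40}}

```text
time: 10.85
tool_pos: [598.9, 97.7, 72.2]
tcp_rot: [-180.0, -0.0, 127.8]
ft_force: [-0.2, -0.4, -0.0]
finger_gap: 39.9
```

```bash
python3 st.py; python3 -c "
from bench import r
from h import *
w=r.snapshot('wrist');cv2.imwrite('pics/i_w.png',(255*(w['pixels'][:,:,::-1]/255.)**0.6).astype('uint8'))"
```

```text
10.85 [598.901  97.658  72.249] [-179.995   -0.001  127.828] [-0.157 -0.408 -0.031] [ 0.023 -0.017 -0.001] 39.8747013616843
```

View pics/i_w.png

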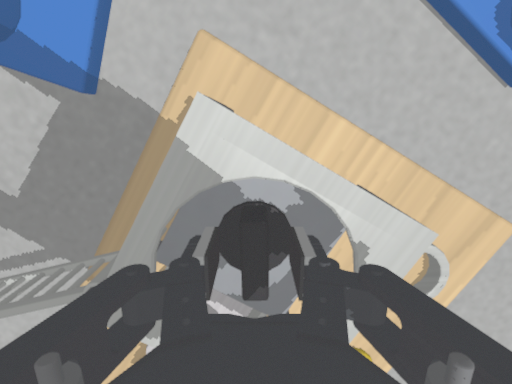

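Call:
{"name": "drive_tool", "arguments": {"moves": [[[0, 0, 10], 0], [[0, 0, 25], 0], [[0, 0, 45], 0], [[0, 0, 65], 0], [[0, 0, 85], -3], [[0, 0, 100], -8], [[-10, -8, 110], -14], [[-30, -24, 110], -20]]}}

```text
time: 11.57
tool_pos: [571.6, 74.6, 186.8]
tcp_rot: [179.6, 0.1, 107.6]
ft_force: [0.5, -0.9, 0.5]
finger_gap: 39.8
```

```bash
python3 st.py
```

```text
11.5667 [571.601  74.636 186.809] [179.604   0.08  107.62 ] [ 0.482 -0.867  0.474] [-0.046  0.015 -0.013] 39.82407623269223
```

Call:
{"name": "drive_tool", "arguments": {"moves": [[[-22, -15, 0], -4], [[-44, -30, 0], -8], [[-66, -45, 0], -9.9], [[-88, -60, 0], -9.9], [[-110, -75, 0], -9.9], [[-125, -86, 0], -9.9], [[-129, -89, 0], -9.9], [[-129, -89, 0], -9.9]], "fingers": 0}}

```text
time: 12.23
tool_pos: [439.7, -15.9, 183.2]
tcp_rot: [179.9, 0.0, 97.8]
ft_force: [0.1, 0.7, 0.4]
finger_gap: -0.0
```

```bash
python3 st.py; python3 -c "
from bench import r
from h import *
import pickle
w=r.snapshot('wrist');t=r.snapshot('top');s=r.snapshot('side');pickle.dump((w,t,s),open('w2.pkl','wb'));
cv2.imwrite('pics/j_w.png',(255*(w['pixels'][:,:,::-1]/255.)**0.7).astype('uint8'))
cv2.imwrite('pics/j_t.png',cv2.resize(t['pixels'][120:270,180:330,::-1],(600,600),interpolation=cv2.INTER_CUBIC))
cv2.imwrite('pics/j_s.png',cv2.resize(s['pixels'][130:290,150:340,::-1],None,fx=4,fy=3.7,interpolation=cv2.INTER_CUBIC))"
```

```text
12.2333 [439.741 -15.888 183.164] [179.911   0.026  97.843] [0.123 0.712 0.41 ] [ 0.024 -0.001 -0.018] -0.02944780398624918
```

View pics/j_t.png

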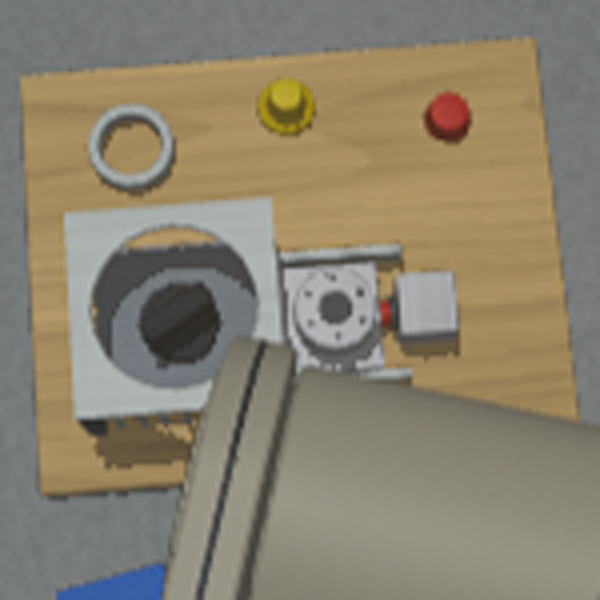

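View pics/j_s.png

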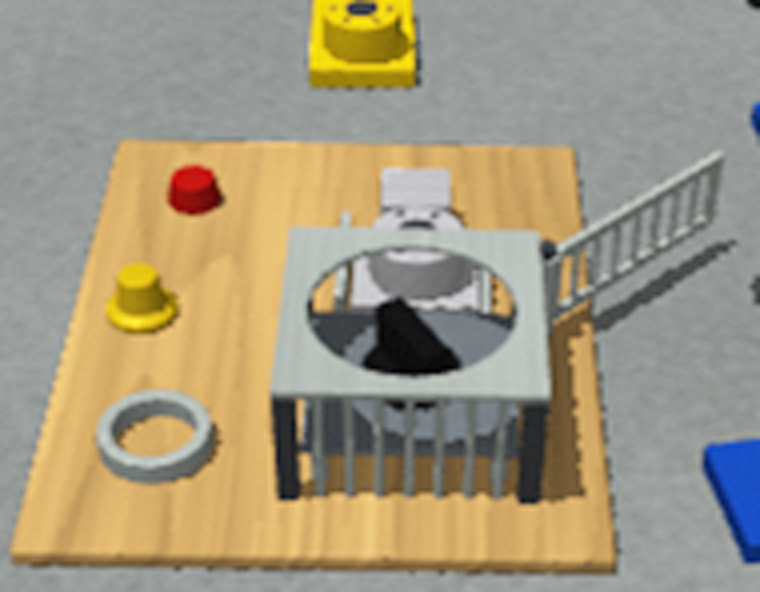

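View pics/j_w.png

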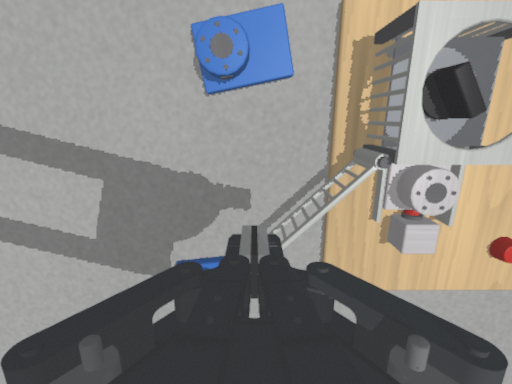

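Call:
{"name": "drive_tool", "arguments": {"moves": [[[0, 0, -20], 0], [[0, 0, -40], 0], [[0, 0, -60], 0], [[0, 0, -80], 0], [[0, 0, -100], 0], [[0, 0, -115], 0], [[0, 0, -120], 0], [[0, 0, -120], 0]]}}

```text
time: 13.05
tool_pos: [439.1, -14.6, 60.8]
tcp_rot: [-179.8, -0.1, 98.0]
ft_force: [0.1, -1.0, -1.2]
finger_gap: 0.1
```

Call:
{"name": "drive_tool", "arguments": {"moves": [[[8, -4, 0], 0], [[16, -8, 0], 0], [[24, -12, 0], 0], [[32, -16, 0], 0], [[40, -20, 0], 0], [[48, -25, 0], 0], [[56, -30, 0], 0], [[64, -35, 0], 0]]}}

```text
time: 13.72
tool_pos: [504.7, -50.8, 62.2]
tcp_rot: [-180.0, -0.0, 97.9]
ft_force: [-0.1, 1.2, 0.8]
finger_gap: -0.2
```

```bash
python3 st.py; python3 -c "
from bench import r
from h import *
s=r.snapshot('side')
cv2.imwrite('pics/k_s.png',cv2.resize(s['pixels'][130:290,200:390,::-1],None,fx=4,fy=3.7,interpolation=cv2.INTER_CUBIC))"
```

```text
13.7167 [504.727 -50.843  62.227] [-179.994   -0.012   97.916] [-0.07   1.159  0.834] [0.127 0.112 0.059] -0.2152761369308339
```

View pics/k_s.png

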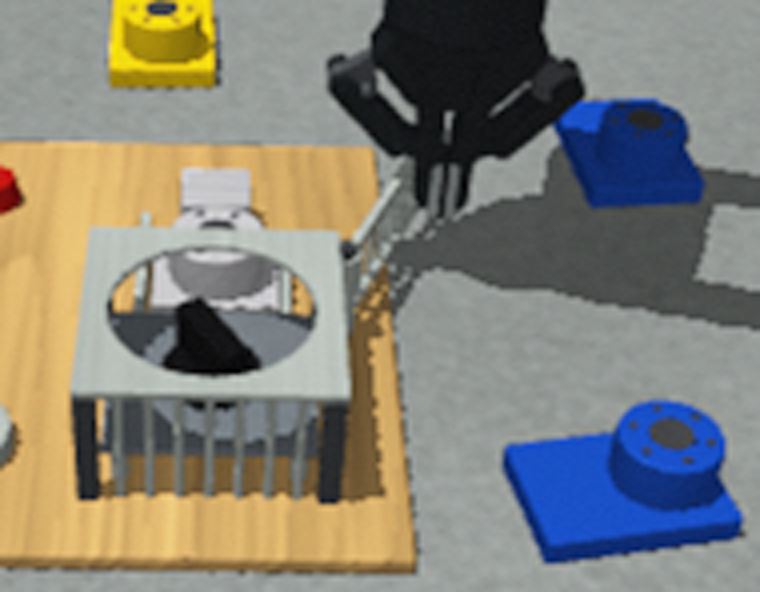

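The side view shows the closed fingers swinging the gate with little force. Continuing.

Call:
{"name": "drive_tool", "arguments": {"moves": [[[6, -3, 0], 0], [[12, -6, 0], 0], [[18, -9, 0], 0], [[23, -12, 0], 0], [[28, -15, 0], 0], [[32, -17, 0], 0], [[36, -19, 0], 0], [[38, -20, 0], 0]]}}

```text
time: 14.43
tool_pos: [542.5, -70.6, 62.4]
tcp_rot: [180.0, 0.0, 97.9]
ft_force: [-0.2, 0.1, 0.7]
finger_gap: 0.2
```

```bash
python3 st.py; python3 -c "
from bench import r
from h import *
s=r.snapshot('side')
cv2.imwrite('pics/l_s.png',cv2.resize(s['pixels'][130:290,200:390,::-1],None,fx=4,fy=3.7,interpolation=cv2.INTER_CUBIC))"
```

```text
14.4333 [542.471 -70.642  62.356] [179.987   0.008  97.918] [-0.194  0.084  0.74 ] [0.013 0.034 0.031] 0.18215933262131329
```

View pics/l_s.png

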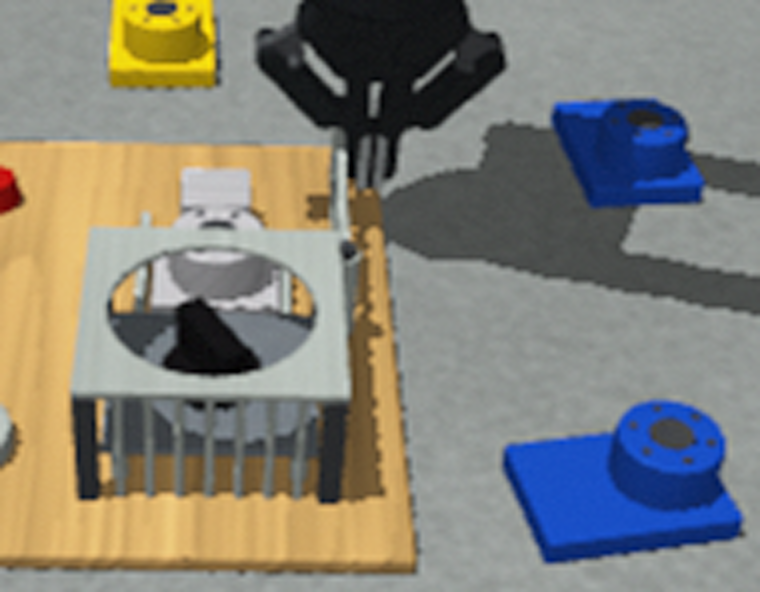

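Call:
{"name": "drive_tool", "arguments": {"moves": [[[0.5, 0, 0], 0], [[1, 0, 0], 0], [[1.5, 0, 0], 0], [[2, 0, 0], 0], [[2.5, 0.3, 0], 0], [[3, 0.4, 0], 0], [[3, 0.4, 0], 0], [[3, 0.4, 0], 0]]}}

```text
time: 15.15
tool_pos: [544.2, -70.1, 62.2]
tcp_rot: [-179.9, 0.0, 97.9]
ft_force: [-4.8, -1.4, 3.6]
finger_gap: -0.1
```

```bash
python3 st.py; python3 -c "
from bench import r
from h import *
s=r.snapshot('side')
e=ray(s,(284.1,164.8),70);h=ray(s,(150+548/4,160+152/4),70);print(e,h,np.degrees(np.arctan2(*(e-h)[[1,0]])))
cv2.imwrite('pics/m_s.png',cv2.resize(s['pixels'][145:215,250:330,::-1],None,fx=8,fy=8,interpolation=cv2.INTER_CUBIC))"
```

```text
15.15 [544.229 -70.113  62.22 ] [-179.908    0.002   97.926] [-4.793 -1.405  3.561] [-0.233  0.687 -0.044] -0.06547690099324092
[559.09458777 -73.38451017  70.        ] [543.52465219  31.10856782  70.        ] -81.52502710179458
```

View pics/m_s.png

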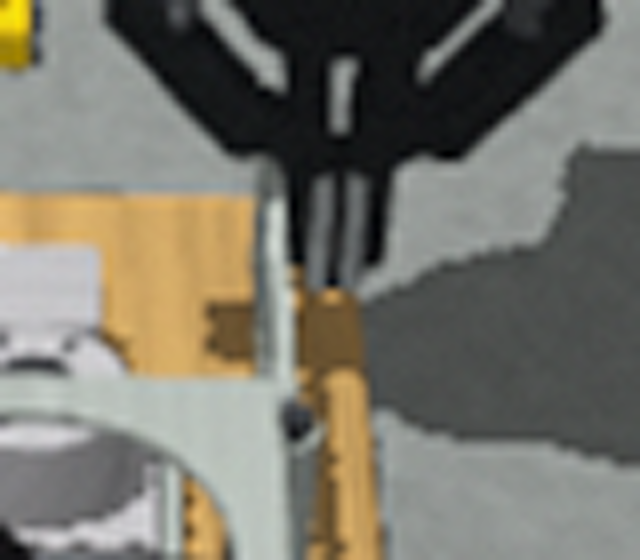

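The gate meets its stop: 4.8 N of resistance, and it lies parallel to the bay's y within about 1°. Backing off.

Call:
{"name": "drive_tool", "arguments": {"moves": [[[-3, 0, 0], 0], [[-10, -1, 0], 0], [[-20, -2, 0], 0], [[-35, -5, 0], 0], [[-50, -7, 15], 0], [[-65, -9, 40], 0], [[-80, -10, 70], 0], [[-90, -10, 95], 0]]}}

```text
time: 15.87
tool_pos: [453.3, -79.8, 158.2]
tcp_rot: [-180.0, -0.0, 97.9]
ft_force: [0.7, -0.5, 0.3]
finger_gap: 0.2
```

Call:
{"name": "drive_tool", "arguments": {"moves": [[[-5, 0, 20], 0], [[-10, 0, 40], 0], [[-15, 0, 60], 0], [[-15, 0, 80], 0], [[-15, 0, 90], 0], [[-15, 0, 90], 0], [[-15, 0, 90], 0], [[-15, 0, 90], 0]]}}

```text
time: 16.53
tool_pos: [439.4, -79.7, 245.7]
tcp_rot: [-179.9, -0.1, 97.9]
ft_force: [0.8, 0.1, 0.3]
finger_gap: 0.6
```

```bash
python3 st.py; python3 -c "
from bench import r
from h import *
s=r.snapshot('side');t=r.snapshot('top')
cv2.imwrite('pics/n_s.png',cv2.resize(s['pixels'][150:290,150:340,::-1],None,fx=4,fy=4,interpolation=cv2.INTER_CUBIC))
cv2.imwrite('pics/n_t.png',cv2.resize(t['pixels'][120:270,180:330,::-1],(600,600),interpolation=cv2.INTER_CUBIC))"
```

```text
16.5333 [439.36  -79.711 245.728] [-179.901   -0.051   97.93 ] [0.826 0.083 0.259] [ 0.023 -0.01   0.014] 0.569507866700148
```

View pics/n_s.png

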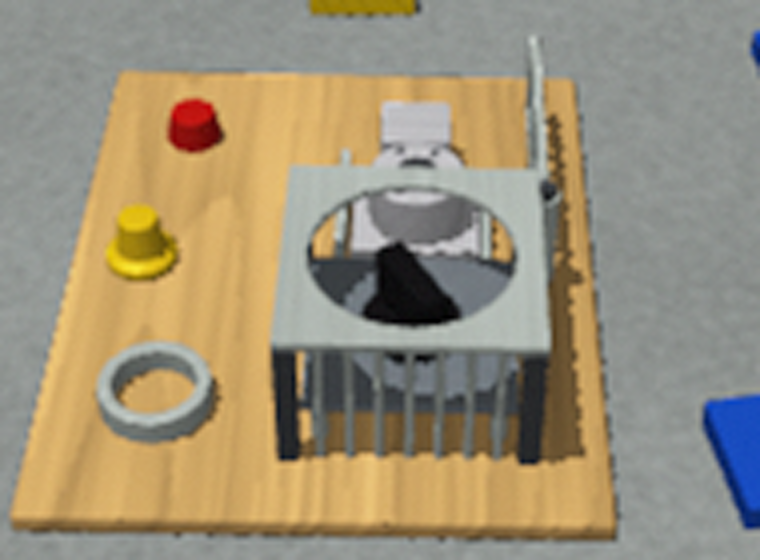

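View pics/n_t.png

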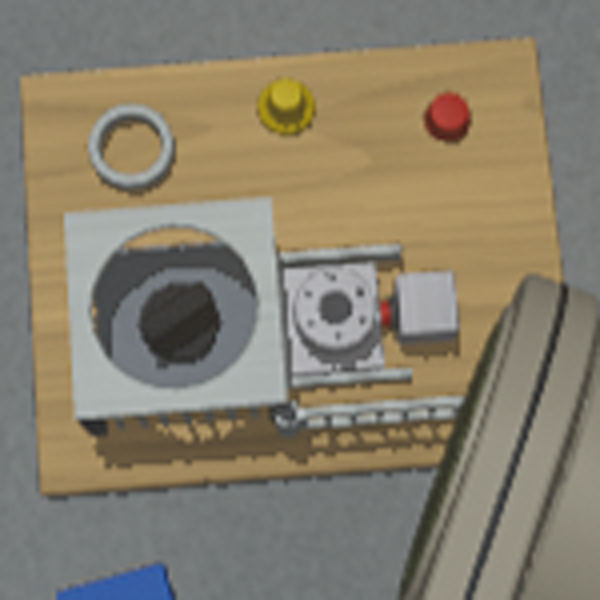

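The gate is shut parallel to the rails, the boss sits on the shortened red bumper, and the loose parts are in place. Handing in.

```bash
python3 -c "
from bench import r
print(r.hand_in())"
```

```text
the job is handed in; nothing more can be done
None
```

I locked the housing and shut the gate, then handed the job in at about 16.5 s. The hand-in reports no verdict, and the final clamping force is an estimate, since I could not measure it after letting go.

**Clamping:** I turned the knob about 45° clockwise through the guard opening.
- **Before release:** the torque while turning was 0.44 N m, which means about 13 N. The standstill reading was 0.37 N m, which by the given rule means nearer 17 N. These two disagree.
- **After release:** allowing for the usual 3 to 5 N drop, the clamp should be at about 8 to 14 N, within the 4 to 16 N limit. The knob showed no visible turn-back. In the pictures the housing presses on the bumper, which looks about 2 mm shorter. That fits about 8 N but is a coarse reading.

**Gate:** I pushed it with closed fingers until it met its stop at about 5 N. It lay about 1° from parallel with the bay while held, and looked shut in the last pictures.

**Other checks:** I saw no sign of contact with the guard; the largest force at the wrist in any reading was about 8 N, while gripping the knob. The plug, race and bumper are where they started, and the arm stands clear of everything.

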